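# Start the dust extractor under its push-latch cover

### The arm

A 6-joint arm with a two-finger parallel gripper is mounted at the origin on the work surface. World frame = base frame: x ahead of the robot, y to its left, z up, the work surface at z = 0. Lengths are in mm, angles in rad, forces in N, time in s.
With the tool pointing down it reaches from about 375 to 900 mm from the base axis. Payload 3.1 kg.
Tool frame: the origin (TCP) lies midway between the tips of the shut fingers; the grasp point (between the pads) lies 19 mm behind it (ctrl.hold_point_z is the distance from the TCP to the grasp point, in mm); z points along the fingers, x is the direction in which the jaws open and shut, and the axes are right-handed (so a half turn about z gives the same grasp; the last joint's range is limited). The gripper opens to 87 mm and grips with 3 to 60 N. Pads are 19 mm wide; open, the fingers measure 117 mm over their backs; the gripper's body (75 mm by 190 mm) begins 51 mm behind the grasp point.
Start: joints at [0.929, 0.527, 1.433, -0, 1.181, -0.178], TCP at [278.992, 559.249, 222.548] pointing down, gripper open.
Joint ranges: [-3.08, 3.08], [-0.75, 2.2], [0.22, 2.44], [-1.43, 4.57], [0, 2.65], [-2.85, 2.85]. Speed limits (rad/s): [2.79, 2.79, 3.14, 3.14, 3.14, 3.14].

### API

Orientations are given as a rotation vector (axis times angle).
In Python, from rig import ctrl gives the robot as it stands.
- The arm moves only by the tool servo_tool, never from a script. Its argument "rows" is a list of rows, each an object with "delta_pos": the shift along the tool's x, y, z in cm, a list of three; "dr": the turn, a rotation vector about the tool's x, y, z in degrees, a list of three; "grip": the finger opening in cm, from 0 to 8.7. In form: [{"delta_pos": [x, y, z], "dr": [rx, ry, rz], "grip": grip}, ...]. A call has 1 to 20 rows; each row shifts and turns the pose as measured when the row begins, along the tool's axes as they then stand; what a row does not reach is not made up. A row lasts 1/8 s, in which the tool goes at most 62.5 mm and 10.7 degrees, less where a joint would pass 70% of its speed; a pose out of reach is approached as far as the arm can. A call is refused whole if a number of a shift passes 6.25 or a number of a turn 10.7, either way. A call with a gripper value outside its range is refused whole. The fingers move at their own pace and stop on an object; "newtons" is the grip in N (left out, the last holds). Time passes only in rows, so rows that do not move let the fingers close. It gives the time, the measured TCP pose, the force and the opening at its end, in the units of the state.
- ctrl.observe(): the state, without advancing time (a new reading comes with each control period).
- ctrl.camera(name): name is "side" or "top"; returns a dict with "img" (420x560x3 uint8, blue, green, red), "depth" (420x560 float32, mm along the optical axis (not along the pixel's ray), 0 where there is no reading), "K" (3x3 intrinsics, pixels), "k1" (the pictures are not rectified: a ray, as slopes to the right and down, at radius r is drawn at 1 + k1 r^2 times it, then the intrinsics apply), "rvec" (rotation vector, rad) and "tvec" (3), from world to camera coordinates, as OpenCV has them. Camera axes: x right, y down, z forward; pixel columns grow to the right and rows downward; lengths in mm; the calibration is good to about 2 mm. A picture is of the moment at which its call begins.
- ctrl.job_done(): hands the job in, once; it reports no verdict.
Trained networks look in a picture, given as the dict that the camera call returned (one of the last four; its "shot" number tells which), for a name from the list of things; names that differ only in an ending like _2 or _b are one class to them, and where a whole thing is asked for, a point or a joint stands for the part that bears it (a point fixed in the world has none). Each returns a list of dicts, best first, with "confidence" (0 to 1); they miss things now and then, are a little off and sometimes report something else, mostly with a low value. They report only what shows in the picture. A call takes as long as a camera call.
- ctrl.search_frame(picture, target): "at" ([x, y, z] in mm, in world coordinates, good to about 4 mm: the middle of the surface that is visible of it).
- ctrl.spot_point(picture, target): "at" ([x, y, z] in mm, in world coordinates, good to about 4 mm: a listed point, or the origin of a listed thing).
The state is a dict: "t": time; "joints": joint angles; "dq": joint speeds; "effort": joint torques, N m; "eef_pos": TCP position; "eef_rot": TCP orientation; "wrist_force": force on the tool from outside, world axes, zero at the start; "ft_torque": the same for the moment, N m; "opening": finger opening in mm.
Only numpy, scipy, OpenCV 4.12 (cv2) and the standard library are available. Lean on these libraries where they do the work, as an engineer would, in place of code of your own. Each camera call takes 0.05 s, during which the arm holds its last target. There are 200 camera calls.

### The job

Start the sanding bench's dust extractor: press the latched cover of the grey switch box so that it pops fully open, press the round start button inside all the way down and let go, then push the cover back down and press it home so that it latches shut again. Everything is done by pressing and pushing with the fingertips, nothing needs grasping; leave the cover latched and clear of the hand, and do not move or pick up the sanding block, tape, bottle or jar standing around.

Things in the scene. Friction and masses are not known exactly. Their poses are not given: they have to be found in the camera images.
- switchbox: Grey metal switch box screwed to the bench (fixed), 150 (x) x 124 (y) mm, walls 5 mm thick, rim 64 mm above the bench; origin at the centre of its underside, z up. Shut by the cover at first; the cover's hinge runs along the box's x on its +y side. Inside, the floor is 40 mm above the bench, with the start button and, at x = -45, y = -51 mm, a steel catch 16 mm high.
- cover (a joint): Cover angle in rad: 0 latched shut (level), about -0.085 pressed down to its stop, 1.6 open at its stop (just past upright). Push-push latch with opening spring: from shut, press it down to the stop and let go: it rises by itself to 1.6 in 1 to 2 s. To shut, swing it down past level to the lower stop and let go: it comes back up to 0 and stays. Every full press toggles it.
- cover_pad (a point): Centre of the top of the black ribbed press pad, 60 (along hinge) x 30 x 2 mm, on the cover near its free edge, 103 mm from the hinge; moves with the cover. Shut: x = 0, y = -43, z = 84 mm in the box's frame. Pressed to the stop it goes 9 mm down, with 2 to 4 N here; the latch trips at about 7 mm. More than 10 N gains nothing.
- cover_edge (a point): Middle of the cover's free edge, on its top face (moves with it), 128 mm from the hinge; shut it is 82 mm above the bench on the box's -y side. The cover is a grey cap 158 (along hinge) x 134 x 4 mm with a 16 mm skirt below on the three sides away from the hinge; it also reaches 6 mm past the hinge. Holding it down while shutting takes 1 to 3 N near this edge.
- cover_striker (a point): Middle of the lower end of the dark steel striker under the cover (moves with it), 24 (along hinge) x 6 x 24 mm, 94 mm from the hinge line, off centre at x = -45 mm; it stands out 24 mm from the inner face of the open cover.
- cover_hinge (a point): Middle of the hinge line, fixed, at x = 0, y = +60, z = 78 mm in the box's frame; its axes are those of the box. The line is level with the underside of the shut cover.
- start (a joint): Travel of the start button in m: 0 released, 0.006 fully down; it springs back when let go. Fully down takes about 4 N.
- start_top (a point): Centre of the top of the start button: white, round, 32 mm across, in a grey collar 48 mm across, at x = +18, y = -20 mm in the box's frame (80 mm from the hinge line); 58 mm above the bench when released, 52 mm fully pressed. It moves straight down.
- sandblock: loose cork sanding block, 105 x 62 x 30 mm; origin at the centre of its underside; stands near one side of the box; not part of the job
- tape: loose roll of plain masking tape lying flat, a ring 96 mm across, 76 mm hole, 24 mm high; origin at the centre of its underside; stands near one side of the box; not part of the job
- glue: loose white glue bottle, 44 mm across, 105 mm tall; origin at the centre of its underside; stands near one side of the box; not part of the job
- filler: loose grey jar of filler with a steel lid, 64 mm across, 60 mm tall; origin at the centre of its underside; stands near one side of the box; not part of the job

How it is judged:
By the outcome, as a careful person would: the job done as asked, in the order asked, and still so for the second after the job is handed in, with the robot touching nothing.
It also fails if it takes over 54 s, if anything falls off the work surface, if the arm or the gripper's body presses on something with over 40 N, if the wrist force passes 120 N, or if a joint passes its speed limit or range.

## Working session

There is one attempt and no reset: what is moved stays moved. The work goes in short steps, Python scripts to look and compute and a tool call to move; the robot and the scene stay as the last step left them, time stands still between calls to the robot, and variables do not carry over. Pictures are saved under pics/ and viewed, about 8 in all and at most 12, crops included, and the job is handed in when it is done.

Besides the shell and the picture viewer there is one more tool, called as name(argument=value, ...), one argument or row to a line, values as JSON. servo_tool: Moves the arm, as the interface text tells. Its arguments: {"type":"object","properties":{"rows":{"type":"array"},"newtons":{"type":"number"}},"required":["rows"]}

```bash
mkdir -p pics
python3 - <<'E'
from rig import ctrl
import cv2,numpy as np
s=ctrl.observe();print({k:np.round(v,3).tolist() for k,v in s.items()})
ims=[]
for n in("top","side"):
    p=ctrl.camera(n);ims.append(p["img"])
    for t in("cover_pad","cover_edge","cover_hinge","switchbox","sandblock","tape","glue","filler"):
        print(n,t,[(np.round(d["at"]).tolist(),round(d["confidence"],2)) for d in ctrl.spot_point(p,t)[:2]])
    cv2.imwrite(f"pics/{n}0.png",p["img"])
E
```

```text
{'t': 0.0, 'joints': [0.929, 0.528, 1.434, -0.0, 1.181, -0.179], 'dq': [0.001, 0.0, 0.001, 0.0, 0.001, 0.0], 'effort': [0.001, -44.004, -17.659, 0.063, 0.058, -0.0], 'eef_pos': [278.582, 558.659, 221.561], 'eef_rot': [2.671, 1.652, -0.003], 'wrist_force': [-0.103, -0.743, 0.158], 'ft_torque': [-0.028, -0.001, -0.012], 'opening': 86.928}
top cover_pad [([518.0, 58.0, 84.0], 0.65)]
top cover_edge [([531.0, 35.0, 85.0], 0.86), ([510.0, -72.0, 1.0], 0.42)]
top cover_hinge [([499.0, 161.0, 77.0], 0.67)]
top switchbox [([514.0, 100.0, 0.0], 0.88), ([530.0, 35.0, 86.0], 0.75)]
top sandblock [([509.0, -69.0, 1.0], 0.95)]
top tape []
top glue [([594.0, 284.0, -1.0], 0.81)]
top filler [([502.0, 159.0, 75.0], 0.34)]
side cover_pad [([522.0, 60.0, 83.0], 0.96)]
side cover_edge [([527.0, 32.0, 82.0], 0.82)]
side cover_hinge [([499.0, 165.0, 80.0], 0.68)]
side switchbox [([516.0, 102.0, -1.0], 0.75)]
side sandblock [([512.0, -74.0, -0.0], 0.76)]
side tape [([463.0, 253.0, 2.0], 0.65)]
side glue [([596.0, 286.0, -2.0], 0.91), ([686.0, 97.0, -0.0], 0.23)]
side filler [([687.0, 96.0, -4.0], 0.74)]
```

View pics/top0.png

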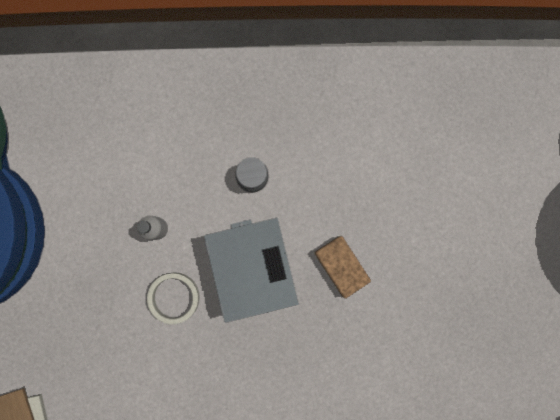

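View pics/side0.png

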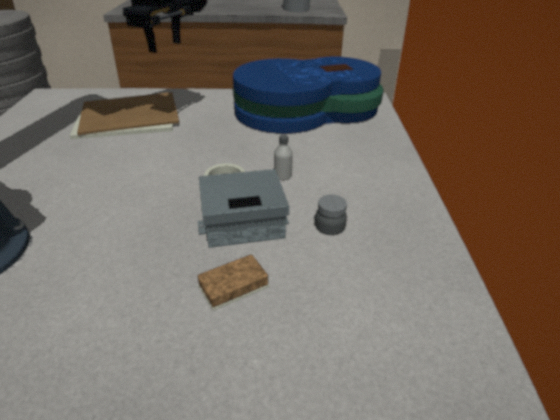

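The top view shows the box at px (252,270), with the pad at (274,264) on the −y side. The cork block is to its right at (343,267), and the tape, bottle and jar are to the left and above. Next I refine the box pose from depth.

```bash
cat > h.py <<'E'
from rig import ctrl
import cv2,numpy as np,json,os
from scipy.spatial.transform import Rotation as R
def cloud(p):
    h,w=p["depth"].shape; u,v=np.meshgrid(np.arange(w),np.arange(h))
    K,k=p["K"],p["k1"]; xd=(u-K[0][2])/K[0][0]; yd=(v-K[1][2])/K[1][1]
    x,y=xd.copy(),yd.copy()
    for _ in range(8):
        f=1+k*(x*x+y*y); x,y=xd/f,yd/f
    d=p["depth"]; c=np.stack([x*d,y*d,d],-1)
    W=(c-np.ravel(p["tvec"]))@R.from_rotvec(np.ravel(p["rvec"])).as_matrix()
    W[d<=0]=np.nan; return W
def box():
    b=json.load(open("box.json")); a=b["yaw"]
    return np.array([*b["o"],0]),R.from_euler("z",a).as_matrix()
def rel(*targets):
    "print state in box frame, and tool-axis cm for each box-frame target (mm) in turn"
    o,B=box(); s=ctrl.observe(); T=R.from_rotvec(s["eef_rot"]).as_matrix(); p=s["eef_pos"]
    print("t",round(s["t"],2),"tcp box",np.round(B.T@(np.array(p)-o),1),"F",np.round(s["wrist_force"],1),"open",round(s["opening"],1))
    print("tool axes in box",np.round(B.T@T,2).tolist())
    G=B@np.column_stack([[1,0,0],[0,-1,0],[0,0,-1]]).T
    print("turn wanted (deg, tool)",np.round(np.degrees(R.from_matrix(T.T@G).as_rotvec()),1))
    q=np.array(p)
    for t in targets:
        w=o+B@np.array(t,float); print(t,np.round(T.T@(w-q)/10,2)); q=w
E
python3 - <<'E'
from h import *
for n in("top","side"):
    p=ctrl.camera(n); W=cloud(p)
    m=(abs(W[...,2]-82)<6)&(np.hypot(W[...,0]-515,W[...,1]-100)<130)
    P=W[m][:,:2].astype(np.float32); r=cv2.minAreaRect(P)
    print(n,m.sum(),np.median(W[m][:,2]),r)
E
```

```text
top 6799 81.780039547221 ((514.35888671875, 103.05748748779297), (158.69595336914062, 134.47628784179688), 12.178793907165527)
side 3401 80.87938021035455 ((514.3038940429688, 101.26546478271484), (158.4136199951172, 138.98583984375), 12.156116485595703)
```

```bash
echo '{"o":[514.2,103.2],"yaw":0.2125}' > box.json
python3 - <<'E'
from h import *
rel([0,-43,222],[0,-43,100])
E
```

```text
t 1.0 tcp box [-133.7  495.4  222.6] F [-0.2  0.2 -0.4] open 86.9
tool axes in box [[0.63, 0.78, 0.0], [0.78, -0.63, 0.0], [0.0, -0.0, -1.0]]
turn wanted (deg, tool) [-0.  -0.  51.3]
[0, -43, 222] [-33.66  44.1    0.06]
[0, -43, 100] [-0.   0.  12.2]
```

servo_tool(
  rows=[
    {"delta_pos": [0,0,0],"dr": [0,0,10.3],"grip": 0},
    {"delta_pos": [0,0,0],"dr": [0,0,10.3],"grip": 0},
    {"delta_pos": [0,0,0],"dr": [0,0,10.3],"grip": 0},
    {"delta_pos": [0,0,0],"dr": [0,0,10.3],"grip": 0},
    {"delta_pos": [0,0,0],"dr": [0,0,10.1],"grip": 0},
    {"delta_pos": [1,4,0],"dr": [0,0,0],"grip": 0},
    {"delta_pos": [1,4,0],"dr": [0,0,0],"grip": 0},
    {"delta_pos": [1,4,0],"dr": [0,0,0],"grip": 0},
    {"delta_pos": [1,4,0],"dr": [0,0,0],"grip": 0},
    {"delta_pos": [1,4,0],"dr": [0,0,0],"grip": 0},
    {"delta_pos": [1,4,0],"dr": [0,0,0],"grip": 0},
    {"delta_pos": [1,4,0],"dr": [0,0,0],"grip": 0},
    {"delta_pos": [1,4,0],"dr": [0,0,0],"grip": 0},
    {"delta_pos": [1,4,0],"dr": [0,0,0],"grip": 0},
    {"delta_pos": [1,4,0],"dr": [0,0,0],"grip": 0},
    {"delta_pos": [1,4,0],"dr": [0,0,0],"grip": 0},
    {"delta_pos": [1,4,0],"dr": [0,0,0],"grip": 0},
  ],
)

```text
t: 3.12
eef_pos: [492.3, 99.3, 224.2]
eef_rot: [-3.124, -0.295, -0.014]
wrist_force: [0.5, 0.3, -0.2]
opening: 0.4
```

Run:
```python
from h import *
rel([0,-43,222],[0,-43,95])
```

```text
t 3.12 tcp box [-22.2   0.8 224.2] F [ 0.5  0.3 -0.2] open 0.4
tool axes in box [[1.0, -0.02, 0.01], [-0.02, -1.0, 0.0], [0.01, -0.0, -1.0]]
turn wanted (deg, tool) [-0.1 -0.5 -1.4]
[0, -43, 222] [2.32 4.33 0.23]
[0, -43, 95] [-0.11  0.03 12.7 ]
```

servo_tool(
  rows=[
    {"delta_pos": [1.2,2.3,0],"dr": [0,-0.5,-1.4],"grip": 0},
    {"delta_pos": [1.2,2.3,0],"dr": [0,0,0],"grip": 0},
    {"delta_pos": [0,0,3.5],"dr": [0,0,0],"grip": 0},
    {"delta_pos": [0,0,3.5],"dr": [0,0,0],"grip": 0},
    {"delta_pos": [0,0,3.5],"dr": [0,0,0],"grip": 0},
    {"delta_pos": [0,0,2],"dr": [0,0,0],"grip": 0},
    {"delta_pos": [0,0,0],"dr": [0,0,0],"grip": 0},
  ],
)

```text
t: 4.0
eef_pos: [531.9, 53.2, 97.9]
eef_rot: [-3.125, -0.324, -0.014]
wrist_force: [0.2, 0.4, 1.0]
opening: 0.0
```

Run:
```python
from h import *
rel([0,-45,84],[0,-45,75])
```

```text
t 4.0 tcp box [  6.7 -52.6  97.9] F [0.2 0.4 1. ] open 0.0
tool axes in box [[1.0, -0.01, 0.01], [-0.01, -1.0, -0.0], [0.01, 0.0, -1.0]]
turn wanted (deg, tool) [ 0.  -0.5 -0.3]
[0, -45, 84] [-0.69 -0.76  1.38]
[0, -45, 75] [-0.01 -0.    0.9 ]
```

servo_tool(
  rows=[
    {"delta_pos": [-0.7,-0.7,0],"dr": [0,0,0],"grip": 0},
    {"delta_pos": [0,0,0.7],"dr": [0,0,0],"grip": 0},
    {"delta_pos": [0,0,0.5],"dr": [0,0,0],"grip": 0},
    {"delta_pos": [0,0,0.4],"dr": [0,0,0],"grip": 0},
    {"delta_pos": [0,0,0.3],"dr": [0,0,0],"grip": 0},
    {"delta_pos": [0,0,0.3],"dr": [0,0,0],"grip": 0},
  ],
)

```text
t: 4.75
eef_pos: [525.2, 58.9, 78.1]
eef_rot: [3.123, 0.325, 0.023]
wrist_force: [-0.6, -0.3, 2.4]
opening: 0.4
```

Run:
```python
from h import *
rel([0,-45,75])
```

```text
t 4.75 tcp box [  1.4 -45.6  78.1] F [-0.6 -0.3  2.4] open 0.4
tool axes in box [[1.0, -0.0, 0.01], [-0.0, -1.0, -0.0], [0.01, 0.0, -1.0]]
turn wanted (deg, tool) [ 0.2 -0.8 -0.3]
[0, -45, 75] [-0.14 -0.06  0.31]
```

servo_tool(
  rows=[
    {"delta_pos": [0,0,0.3],"dr": [0,0,0],"grip": 0},
    {"delta_pos": [0,0,0.2],"dr": [0,0,0],"grip": 0},
  ],
)

```text
t: 5.0
eef_pos: [525.3, 59.0, 75.1]
eef_rot: [3.124, 0.325, 0.023]
wrist_force: [-6.0, -0.5, 28.9]
opening: 0.1
```

servo_tool(
  rows=[
    {"delta_pos": [0,3,-3.5],"dr": [0,0,0],"grip": 0},
    {"delta_pos": [0,4,-4.5],"dr": [0,0,0],"grip": 0},
    {"delta_pos": [0,4,-4.5],"dr": [0,0,0],"grip": 0},
    {"delta_pos": [0,2,-4],"dr": [0,0,0],"grip": 0},
    {"delta_pos": [0,0,0],"dr": [0,0,0],"grip": 0},
    {"delta_pos": [0,0,0],"dr": [0,0,0],"grip": 0},
    {"delta_pos": [0,0,0],"dr": [0,0,0],"grip": 0},
    {"delta_pos": [0,0,0],"dr": [0,0,0],"grip": 0},
    {"delta_pos": [0,0,0],"dr": [0,0,0],"grip": 0},
    {"delta_pos": [0,0,0],"dr": [0,0,0],"grip": 0},
    {"delta_pos": [0,0,0],"dr": [0,0,0],"grip": 0},
    {"delta_pos": [0,0,0],"dr": [0,0,0],"grip": 0},
  ],
)

```text
t: 6.5
eef_pos: [549.0, -69.2, 239.2]
eef_rot: [-3.122, -0.33, -0.013]
wrist_force: [0.3, -0.4, -1.4]
opening: 0.8
```

Run:
```python
from h import *
o,B=box()
for n in("top","side"):
    p=ctrl.camera(n); cv2.imwrite(f"pics/{n}1.png",p["img"])
    for t in("start_top","cover_edge"):
        for d in ctrl.spot_point(p,t)[:2]: print(n,t,np.round(B.T@(np.array(d["at"])-o)),round(d["confidence"],2))
rel([18,-23,200],[18,-23,64],[18,-23,52])
```

```text
top start_top [115. 159.   0.] 0.7
top start_top [ 16. -21.  62.] 0.56
top cover_edge [  3.  65. 211.] 0.79
side start_top [ 18. -23.  60.] 0.43
side cover_edge [  1.  66. 207.] 0.85
t 6.8 tcp box [  -2.3 -176.   239.3] F [-1.   0.   0.1] open 0.4
tool axes in box [[1.0, -0.0, 0.01], [-0.0, -1.0, 0.0], [0.01, -0.0, -1.0]]
turn wanted (deg, tool) [-0.1 -0.5 -0.1]
[18, -23, 200] [  1.97 -15.3    3.97]
[18, -23, 64] [-0.12  0.02 13.6 ]
[18, -23, 52] [-0.01  0.    1.2 ]
```

View pics/side1.png

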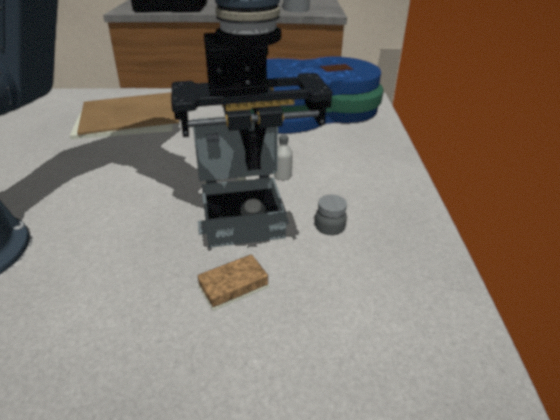

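The cover is fully open, with its edge at box y≈65, z≈208. The button shows at px (253,207), where expected.

servo_tool(
  rows=[
    {"delta_pos": [0.5,-3.8,1],"dr": [0,0,0],"grip": 0},
    {"delta_pos": [0.5,-3.8,1],"dr": [0,0,0],"grip": 0},
    {"delta_pos": [0.5,-3.8,1],"dr": [0,0,0],"grip": 0},
    {"delta_pos": [0.5,-2.6,2],"dr": [0,0,0],"grip": 0},
    {"delta_pos": [0,0,3],"dr": [0,0,0],"grip": 0},
    {"delta_pos": [0,0,3],"dr": [0,0,0],"grip": 0},
    {"delta_pos": [0,0,2],"dr": [0,0,0],"grip": 0},
    {"delta_pos": [0,0,0],"dr": [0,0,0],"grip": 0},
  ],
)

```text
t: 7.8
eef_pos: [543.8, 75.8, 107.8]
eef_rot: [-3.124, -0.329, -0.024]
wrist_force: [0.4, 0.0, 0.7]
opening: 0.6
```

Run:
```python
from h import *
rel([18,-23,64],[18,-23,52])
```

```text
t 7.8 tcp box [ 23.2 -33.  107.8] F [0.4 0.  0.7] open 0.6
tool axes in box [[1.0, -0.0, 0.02], [-0.0, -1.0, -0.0], [0.02, 0.0, -1.0]]
turn wanted (deg, tool) [ 0.1 -0.9 -0.1]
[18, -23, 64] [-0.58 -1.    4.37]
[18, -23, 52] [-0.02 -0.    1.2 ]
```

servo_tool(
  rows=[
    {"delta_pos": [-0.6,-1,1],"dr": [0,-0.9,0],"grip": 0},
    {"delta_pos": [0,0,2],"dr": [0,0,0],"grip": 0},
    {"delta_pos": [0,0,1.2],"dr": [0,0,0],"grip": 0},
    {"delta_pos": [0,0,0.5],"dr": [0,0,0],"grip": 0},
    {"delta_pos": [0,0,0.4],"dr": [0,0,0],"grip": 0},
    {"delta_pos": [0,0,0.3],"dr": [0,0,0],"grip": 0},
  ],
)

```text
t: 8.55
eef_pos: [537.4, 85.6, 56.0]
eef_rot: [3.122, 0.329, 0.006]
wrist_force: [-4.9, -0.3, 24.1]
opening: 0.6
```

Run:
```python
from h import *
rel([18,-23,52])
```

```text
t 8.55 tcp box [ 18.9 -22.1  56. ] F [-4.9 -0.3 24.1] open 0.6
tool axes in box [[1.0, -0.0, 0.0], [-0.0, -1.0, -0.0], [0.0, 0.0, -1.0]]
turn wanted (deg, tool) [ 0.2 -0.2 -0.1]
[18, -23, 52] [-0.1   0.09  0.4 ]
```

The hand met a hard stop at z=56, where a fully pressed button would be at 52. The 30 mm wide shut fingertips probably overlap the collar. I'll lift and press with one finger, jaws 28 mm apart.

servo_tool(
  rows=[
    {"delta_pos": [0,0,-2],"dr": [0,0,0],"grip": 2.8},
    {"delta_pos": [-2.3,-0.2,0],"dr": [0,0,0],"grip": 2.8},
    {"delta_pos": [0,0,0],"dr": [0,0,0],"grip": 2.8},
    {"delta_pos": [0,0,0],"dr": [0,0,0],"grip": 2.8},
  ],
)

```text
t: 9.05
eef_pos: [517.7, 82.6, 77.9]
eef_rot: [3.121, 0.327, 0.018]
wrist_force: [0.4, -0.7, -0.5]
opening: 26.5
```

Run:
```python
from h import *
rel([-3.5,-20,64],[-3.5,-20,52])
p=ctrl.camera("side"); cv2.imwrite("pics/side2.png",cv2.resize(p["img"][130:260,160:330],None,fx=4,fy=4,interpolation=cv2.INTER_CUBIC))
```

```text
t 9.05 tcp box [ -0.9 -20.9  77.9] F [ 0.4 -0.7 -0.5] open 26.5
tool axes in box [[1.0, -0.0, 0.01], [-0.0, -1.0, -0.0], [0.01, 0.0, -1.0]]
turn wanted (deg, tool) [ 0.3 -0.6 -0.2]
[-3.5, -20, 64] [-0.28 -0.1   1.39]
[-3.5, -20, 52] [-0.01 -0.01  1.2 ]
```

View pics/side2.png

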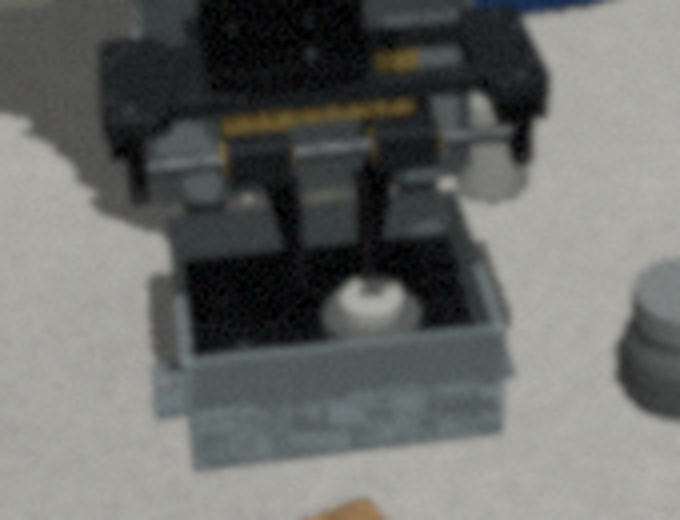

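The picture shows the right finger (px 372,288) over the white button (370,300) and the left finger (295,275) over clear floor. I'll press now.

servo_tool(
  rows=[
    {"delta_pos": [-0.2,0,0.8],"dr": [0,-0.5,0],"grip": 2.8},
    {"delta_pos": [0,0,0.7],"dr": [0,0,0],"grip": 2.8},
    {"delta_pos": [0,0,0.4],"dr": [0,0,0],"grip": 2.8},
    {"delta_pos": [0,0,0.3],"dr": [0,0,0],"grip": 2.8},
    {"delta_pos": [0,0,0.2],"dr": [0,0,0],"grip": 2.8},
  ],
)

```text
t: 9.72
eef_pos: [517.0, 82.1, 55.8]
eef_rot: [3.12, 0.328, 0.005]
wrist_force: [-6.7, 0.8, 26.4]
opening: 27.9
```

Run:
```python
from h import *
rel([-3.5,-20,52])
```

```text
t 9.72 tcp box [ -1.7 -21.2  55.8] F [-6.7  0.8 26.4] open 27.9
tool axes in box [[1.0, -0.0, 0.0], [-0.0, -1.0, -0.0], [0.0, 0.0, -1.0]]
turn wanted (deg, tool) [ 0.3 -0.2 -0.2]
[-3.5, -20, 52] [-0.18 -0.12  0.38]
```

servo_tool(
  rows=[
    {"delta_pos": [0,0,0.15],"dr": [0,0,0],"grip": 2.8},
    {"delta_pos": [0,0,0.15],"dr": [0,0,0],"grip": 2.8},
  ],
)

```text
t: 9.98
eef_pos: [516.9, 82.2, 56.1]
eef_rot: [3.119, 0.329, 0.008]
wrist_force: [-3.1, 0.5, 12.6]
opening: 27.9
```

Run:
```python
from h import *
rel([-3.5,-20,52]); print(ctrl.observe()["ft_torque"])
p=ctrl.camera("side"); cv2.imwrite("pics/side3.png",cv2.resize(p["img"][180:230,190:300],None,fx=7,fy=7,interpolation=cv2.INTER_CUBIC))
```

```text
t 9.97 tcp box [ -1.8 -21.1  56.1] F [-3.1  0.5 12.6] open 27.9
tool axes in box [[1.0, -0.0, 0.0], [-0.0, -1.0, -0.01], [0.0, 0.01, -1.0]]
turn wanted (deg, tool) [ 0.3 -0.2 -0.1]
[-3.5, -20, 52] [-0.17 -0.12  0.41]
[-0.10035474  0.38707156  0.00263027]
```

View pics/side3.png

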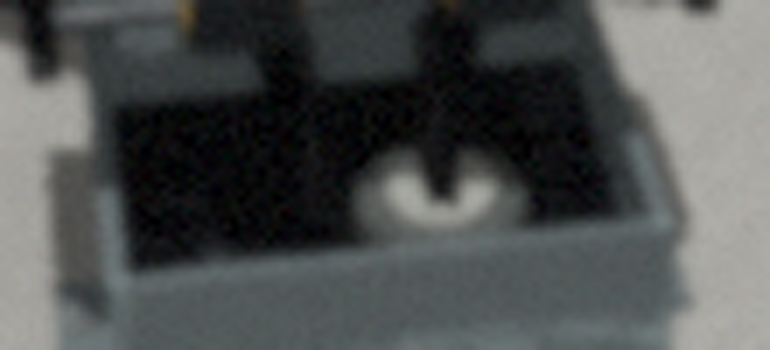

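```bash
cat > btn.py <<'E'
from h import *
o,B=box()
for n in("side","top"):
    p=ctrl.camera(n); W=(cloud(p)-o)@B
    g=p["img"].min(-1); m=(np.hypot(W[...,0]-18,W[...,1]+20)<30)&(W[...,2]>35)&(W[...,2]<80)
    r=np.hypot(W[...,0]-18,W[...,1]+20)
    for nm,k in(("white",m&(g>150)&(r<18)),("collar",m&(g>60)&(g<140)&(r>18)&(r<25))):
        print(n,nm,k.sum(),np.round(np.percentile(W[k][:,2],[10,50,90]),1) if k.sum() else "", np.round(W[k].mean(0),1) if k.sum() else "")
    for d in ctrl.spot_point(p,"start_top")[:2]: print(np.round((np.array(d["at"])-o)@B),round(d["confidence"],2))
E
python3 btn.py
```

```text
side white 16 [53.4 54.1 54.8] [ 13.8 -27.2  54.1]
side collar 87 [48.4 50.2 51.2] [ 13.2 -29.8  49.9]
[ 18. -20.  55.] 0.49
top white 0  
top collar 0
```

servo_tool(
  rows=[
    {"delta_pos": [0,0,-0.6],"dr": [0,0,0],"grip": 2.8},
    {"delta_pos": [0,0,-0.6],"dr": [0,0,0],"grip": 2.8},
  ],
)

```text
t: 10.48
eef_pos: [516.8, 82.2, 68.4]
eef_rot: [3.119, 0.329, 0.007]
wrist_force: [0.4, -0.4, -0.2]
opening: 28.2
```

```bash
python3 btn.py; python3 -c "
from h import *
rel()"
```

```text
side white 33 [59.3 60.3 61.2] [ 15.3 -29.6  60.3]
side collar 95 [48.2 50.2 51.2] [ 14.8 -29.3  49.7]
[ 19. -18.  59.] 0.47
top white 0  
top collar 0  
t 10.68 tcp box [ -1.9 -21.1  68.1] F [-0.2 -0.2  0. ] open 28.2
tool axes in box [[1.0, -0.0, 0.0], [-0.0, -1.0, -0.01], [0.0, 0.01, -1.0]]
turn wanted (deg, tool) [ 0.3 -0.2 -0.1]
```

The button travelled 6.2 mm (60.3→54.1 in depth) and sprang back, so it was fully pressed both times. Next I go up and over to behind the cover.

servo_tool(
  rows=[
    {"delta_pos": [0,0,-4],"dr": [0,0,0],"grip": 0},
    {"delta_pos": [0,0,-5],"dr": [0,0,0],"grip": 0},
    {"delta_pos": [0,0,-5],"dr": [0,0,0],"grip": 0},
    {"delta_pos": [0,0,-5],"dr": [0,0,0],"grip": 0},
    {"delta_pos": [0,0,-2],"dr": [0,0,0],"grip": 0},
    {"delta_pos": [0,-4,0],"dr": [0,0,0],"grip": 0},
    {"delta_pos": [0,-5,0],"dr": [0,0,0],"grip": 0},
    {"delta_pos": [0,-4,0],"dr": [0,0,0],"grip": 0},
    {"delta_pos": [0,0,0],"dr": [0,0,0],"grip": 0},
  ],
)

```text
t: 11.8
eef_pos: [488.0, 212.7, 280.1]
eef_rot: [3.121, 0.324, -0.004]
wrist_force: [-0.8, 0.1, 1.1]
opening: 0.3
```

Run:
```python
from h import *
rel([0,98,250],[0,98,185])
```

```text
t 11.8 tcp box [ -2.5 112.6 280.1] F [-0.8  0.1  1.1] open 0.3
tool axes in box [[1.0, -0.01, -0.0], [-0.01, -1.0, -0.0], [-0.0, 0.0, -1.0]]
turn wanted (deg, tool) [ 0.2  0.2 -0.3]
[0, 98, 250] [0.27 1.45 3.02]
[0, 98, 185] [ 0.02 -0.02  6.5 ]
```

servo_tool(
  rows=[
    {"delta_pos": [0.2,0,3],"dr": [0,0,0],"grip": 0},
    {"delta_pos": [0,0,3],"dr": [0,0,0],"grip": 0},
    {"delta_pos": [0,0.5,2.5],"dr": [0,0,0],"grip": 0},
    {"delta_pos": [0,0.5,0],"dr": [0,0,0],"grip": 0},
    {"delta_pos": [0,0,0],"dr": [0,0,0],"grip": 0},
  ],
)

```text
t: 12.42
eef_pos: [493.3, 199.5, 192.4]
eef_rot: [3.119, 0.322, -0.004]
wrist_force: [-0.2, 0.9, -0.3]
opening: 0.9
```

Run:
```python
from h import *
pts=[]
for th in np.radians([91.7,84,76,68,60,52,44,36,28,20,12,6]):
    r=112; pts.append([0,round(60-r*np.cos(th)+4*np.sin(th)+9.5,0),round(78+r*np.sin(th)+4*np.cos(th),0)])
rel(*pts)
p=ctrl.camera("side"); cv2.imwrite("pics/side4.png",p["img"][60:300,120:400])
```

```text
t 12.43 tcp box [-1.000e-01  9.860e+01  1.924e+02] F [-0.2  0.9 -0.3] open 0.9
tool axes in box [[1.0, -0.01, -0.0], [-0.01, -1.0, -0.01], [-0.0, 0.01, -1.0]]
turn wanted (deg, tool) [ 0.3  0.2 -0.4]
[0, np.float64(77.0), np.float64(190.0)] [0.02 2.16 0.26]
[0, np.float64(62.0), np.float64(190.0)] [0.01 1.5  0.01]
[0, np.float64(46.0), np.float64(188.0)] [0.01 1.6  0.21]
[0, np.float64(31.0), np.float64(183.0)] [0.01 1.5  0.51]
[0, np.float64(17.0), np.float64(177.0)] [0.01 1.4  0.61]
[0, np.float64(4.0), np.float64(169.0)] [0.01 1.3  0.81]
[0, np.float64(-8.0), np.float64(159.0)] [0.01 1.19 1.01]
[0, np.float64(-19.0), np.float64(147.0)] [0.01 1.09 1.21]
[0, np.float64(-28.0), np.float64(134.0)] [0.01 0.89 1.31]
[0, np.float64(-34.0), np.float64(120.0)] [0.01 0.59 1.4 ]
[0, np.float64(-39.0), np.float64(105.0)] [0.01 0.49 1.5 ]
[0, np.float64(-41.0), np.float64(94.0)] [0.   0.19 1.1 ]
```

View pics/side4.png

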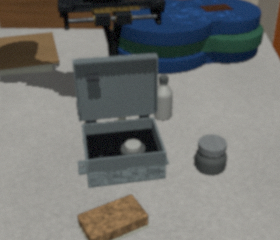

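The fingers stand behind the open cover at px (115,50) in the crop. I'll push it over along the arc.

servo_tool(
  rows=[
    {"delta_pos": [0,1.2,0.2],"dr": [0,0,0],"grip": 0},
    {"delta_pos": [0,1.2,0.2],"dr": [0,0,0],"grip": 0},
    {"delta_pos": [0,1.5,0.1],"dr": [0,0,0],"grip": 0},
    {"delta_pos": [0,1.6,0.2],"dr": [0,0,0],"grip": 0},
    {"delta_pos": [0,1.5,0.5],"dr": [0,0,0],"grip": 0},
    {"delta_pos": [0,1.4,0.6],"dr": [0,0,0],"grip": 0},
  ],
)

```text
t: 13.22
eef_pos: [512.6, 113.1, 176.6]
eef_rot: [3.121, 0.323, 0.004]
wrist_force: [-1.1, 2.6, 0.9]
opening: 0.7
```

Run:
```python
from h import *
rel([0,4,169],[0,-8,159])
```

```text
t 13.22 tcp box [  0.5  10.  176.6] F [-1.1  2.6  0.9] open 0.7
tool axes in box [[1.0, -0.01, 0.0], [-0.01, -1.0, -0.0], [0.0, 0.0, -1.0]]
turn wanted (deg, tool) [ 0.3 -0.1 -0.4]
[0, 4, 169] [-0.05  0.6   0.76]
[0, -8, 159] [0.01 1.2  1.01]
```

servo_tool(
  rows=[
    {"delta_pos": [0,0.7,0.8],"dr": [0,0,0],"grip": 0},
    {"delta_pos": [0,1.1,1.0],"dr": [0,0,0],"grip": 0},
    {"delta_pos": [0,1.0,1.1],"dr": [0,0,0],"grip": 0},
    {"delta_pos": [0,0.8,1.2],"dr": [0,0,0],"grip": 0},
    {"delta_pos": [0,0.6,1.3],"dr": [0,0,0],"grip": 0},
  ],
)

```text
t: 13.85
eef_pos: [522.5, 68.0, 119.3]
eef_rot: [3.12, 0.322, 0.005]
wrist_force: [-0.2, 1.9, 1.5]
opening: 0.5
```

Run:
```python
from h import *
rel([0,-34,120],[0,-39,105],[0,-41,94])
```

```text
t 13.85 tcp box [  0.7 -36.1 119.3] F [-0.2  1.9  1.5] open 0.5
tool axes in box [[1.0, -0.01, 0.0], [-0.01, -1.0, -0.01], [0.0, 0.01, -1.0]]
turn wanted (deg, tool) [ 0.3 -0.2 -0.4]
[0, -34, 120] [-0.07 -0.21 -0.07]
[0, -39, 105] [-0.    0.49  1.5 ]
[0, -41, 94] [-0.    0.19  1.1 ]
```

servo_tool(
  rows=[
    {"delta_pos": [0,0.4,1.2],"dr": [0,0,0],"grip": 0},
    {"delta_pos": [0,0.2,1.0],"dr": [0,0,0],"grip": 0},
    {"delta_pos": [0,0,0.8],"dr": [0,0,0],"grip": 0},
    {"delta_pos": [0,0,0.5],"dr": [0,0,0],"grip": 0},
  ],
)

```text
t: 14.35
eef_pos: [524.1, 60.7, 81.2]
eef_rot: [3.119, 0.323, 0.004]
wrist_force: [0.2, -0.8, 3.3]
opening: 0.3
```

Run:
```python
from h import *
rel([0,-43,75])
```

```text
t 14.35 tcp box [  0.7 -43.7  81.2] F [ 0.2 -0.8  3.3] open 0.3
tool axes in box [[1.0, -0.01, 0.0], [-0.01, -1.0, -0.01], [0.0, 0.01, -1.0]]
turn wanted (deg, tool) [ 0.4 -0.1 -0.3]
[0, -43, 75] [-0.08 -0.07  0.62]
```

servo_tool(
  rows=[
    {"delta_pos": [0,0,0.4],"dr": [0,0,0],"grip": 0},
    {"delta_pos": [0,0,0.3],"dr": [0,0,0],"grip": 0},
    {"delta_pos": [0,0,0.2],"dr": [0,0,0],"grip": 0},
  ],
)

```text
t: 14.72
eef_pos: [524.3, 60.7, 75.5]
eef_rot: [3.118, 0.325, 0.006]
wrist_force: [-5.0, -0.9, 22.6]
opening: 0.4
```

Hard stop reached. I'll release straight up slowly at first, then move away.

servo_tool(
  rows=[
    {"delta_pos": [0,0,-0.8],"dr": [0,0,0],"grip": 0},
    {"delta_pos": [0,0,-1.5],"dr": [0,0,0],"grip": 0},
    {"delta_pos": [0,1.5,-4],"dr": [0,0,0],"grip": 0},
    {"delta_pos": [0,4,-4],"dr": [0,0,0],"grip": 0},
    {"delta_pos": [0,4,-4],"dr": [0,0,0],"grip": 0},
    {"delta_pos": [0,4,-3],"dr": [0,0,0],"grip": 0},
    {"delta_pos": [0,0,0],"dr": [0,0,0],"grip": 0},
    {"delta_pos": [0,0,0],"dr": [0,0,0],"grip": 0},
    {"delta_pos": [0,0,0],"dr": [0,0,0],"grip": 0},
    {"delta_pos": [0,0,0],"dr": [0,0,0],"grip": 0},
    {"delta_pos": [0,0,0],"dr": [0,0,0],"grip": 0},
    {"delta_pos": [0,0,0],"dr": [0,0,0],"grip": 0},
    {"delta_pos": [0,0,0],"dr": [0,0,0],"grip": 0},
    {"delta_pos": [0,0,0],"dr": [0,0,0],"grip": 0},
  ],
)

```text
t: 16.48
eef_pos: [548.7, -67.8, 253.8]
eef_rot: [3.121, 0.336, -0.004]
wrist_force: [0.7, 0.5, 0.1]
opening: 0.1
```

Run:
```python
from h import *
p=ctrl.camera("side"); cv2.imwrite("pics/side5.png",p["img"])
W=(cloud(p)-box()[0])@box()[1]
for y in(-60,-30,0,30,55):
    m=(abs(W[...,0])<60)&(abs(W[...,1]-y)<6)&(W[...,2]>60)&(W[...,2]<115); print(y,m.sum(),np.round(np.median(W[m][:,2]),1))
for t in("cover_edge","cover_pad","sandblock","tape","glue","filler"):
    for d in ctrl.spot_point(p,t)[:1]: print(t,np.round(d["at"]),round(d["confidence"],2))
rel()
```

```text
-60 303 81.4
-30 199 81.3
0 212 80.7
30 207 80.6
55 183 80.5
cover_edge [478.  62.  56.] 0.69
cover_pad [519.  62.  84.] 0.59
sandblock [510. -70.  -2.] 0.82
tape [462. 254.   3.] 0.58
glue [594. 286.  -3.] 0.78
filler [689.  95.  -0.] 0.87
t 16.82 tcp box [  -2.3 -174.5  253.9] F [ 0.3  0.5 -1.6] open 0.4
tool axes in box [[1.0, 0.0, -0.0], [0.0, -1.0, -0.0], [-0.0, 0.0, -1.0]]
turn wanted (deg, tool) [0.1 0.2 0.1]
```

View pics/side5.png

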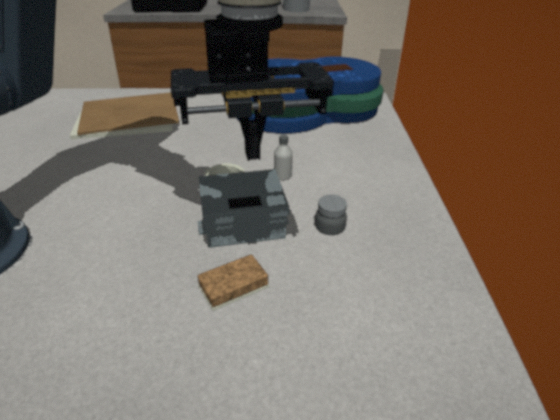

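The cover is shut and level at z≈81, with the pad at px (245,202). The hand is clear and the loose items haven't moved, so I'll hand in.

```bash
python3 -c "
from rig import ctrl
print(ctrl.job_done())"
```

```text
the job is handed in; nothing more can be done
None
```

The job is done and handed in at about 17 s. I pressed the cover open, pushed the start button fully down and let it spring back, then swung the cover shut and pressed it to its stop so it latched.

**Last checks:**
- **Cover:** it lies level at about 81 mm along its whole depth and stayed shut for more than a second after the hand let go.
- **Hand:** it is clear of the cover, with about zero wrist force.
- **Loose items:** the sanding block, tape, bottle and jar read within a few mm of where they started.

**What disagreed:**
- **Button height:** the arm stopped hard at a fingertip reading of 56 mm, not the expected 52 mm. I suspected the shut fingers were on the collar, so I pressed again with one finger and got the same stop. The depth camera showed 6.2 mm of button travel on that press, so it went fully down. The button was pressed twice in all.
- **Edge detection:** the last network reading of the cover edge was wrong (about 56 mm high). I ignored it because the depth image and the pad position showed the cover shut.
- **Press force:** it reached 23–29 N at the stops, more than needed but under the 40 N and 120 N limits.

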